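# Click the spice carousel round to the open jar

## Robot

A 6-joint arm with a two-finger parallel gripper is mounted at the origin on the work surface. World frame = base frame: x ahead of the robot, y to its left, z up, the work surface at z = 0. Lengths are in mm, angles in rad, forces in N, time in s.
With the tool pointing down it reaches from about 300 to 950 mm from the base axis. Payload 3.1 kg.
Tool frame: the origin (TCP) lies on the centre line of the jaws, within the pads' length; the fingertips stand 8 mm ahead of it and the grasp point (between the pads) lies 11 mm behind it; z points along the fingers, y is the line along which they close (so a half turn about z gives the same grasp; the last joint's range is limited). The gripper opens to 85 mm and grips with 20 to 120 N. Pads are 22 mm wide; open, the fingers measure 114 mm over their backs; the gripper's body (76 mm by 85 mm) begins 54 mm behind the grasp point. The pads swing forward as they close: fully open they stand 13 mm farther back than shut.
Start: joints at [1.131, 0.308, 1.634, -0, 1.2, -0.07], TCP at [225.919, 582.746, 239.272] pointing down, gripper open.
Joint ranges: [-3.06, 3.06], [-0.79, 1.96], [0.05, 2.63], [-1.19, 4.34], [0.05, 2.64], [-2.94, 2.94]. Speed limits (rad/s): [2.79, 2.79, 3.14, 3.14, 3.14, 3.14].

## Interface

Orientations are given as a unit quaternion [w, x, y, z].
In Python, from station import monitor, imaging, sign_off gives the robot as it stands.
- The arm moves only by the tool jog_arm, never from a script. Its argument "steps" is a list of rows, each a list of 7 numbers: the opening, from -1 (shut) to 1 (fully open), then the shift along the tool's x, y, z in cm, then the turn, a rotation vector about the tool's x, y, z in rad. A call has 1 to 20 rows; each row shifts and turns the commanded pose from where the row before left it, along the tool's axes as they then stand; what a row does not reach is not made up. A row lasts 1/8 s, in which the tool goes at most 62.5 mm and 10.7 degrees, less where a joint would pass 70% of its speed; a pose out of reach is approached as far as the arm can. A call with a gripper value outside its range is refused whole. The fingers move at their own pace and stop on an object; "grip_force" is the grip in N (left out, the last holds). Time passes only in rows, so rows that do not move let the fingers close. It gives the time, the measured TCP pose, the force, the opening and the grip force at its end, in the units of the state.
- monitor.sense(): the state, without advancing time (a new reading comes with each control period).
- imaging.read_camera(name): name is "side" or "top" or "wrist"; returns a dict with "img" (384x512x3 uint8, red, green, blue), "range_z" (384x512 float32, mm along the optical axis (not along the pixel's ray), 0 where there is no reading), "fov_y" (degrees; the focal length in pixels is half the picture's height over the tangent of half this angle, whatever the lens; pixels are square), "cx", "cy" (the principal point, pixels), "R" (3x3) and "t" (3): a world point X has camera coordinates R X + t. Camera axes: x right, y down, z forward; pixel columns grow to the right and rows downward; lengths in mm; the calibration is good to about 2 mm. The wrist camera is an equidistant fisheye: a pixel r from the principal point sees the ray r / f radians off the axis. A picture is of the moment at which its call begins.
- sign_off(): hands the job in; it is judged then, once.
Trained networks look in a picture, given as the dict that the camera call returned (one of the last four; its "shot" number tells which), for a name from the list of things; names that differ only in an ending like _2 or _b are one class to them, and where a whole thing is asked for, a point or a joint stands for the part that bears it (a point fixed in the world has none). Each returns a list of dicts, best first, with "confidence" (0 to 1); they miss things now and then, are a little off and sometimes report something else, mostly with a low value. They report only what shows in the picture. A call takes as long as a camera call. They do not tell look-alikes from the thing itself.
- imaging.outline_of(picture, label): "region" (384x512 bool, what is visible of it) and "uv" ([column, row] in pixels, amid what is visible of it).
The state is a dict: "time": time; "qpos": joint angles; "qvel": joint speeds; "joint_efforts": joint torques, N m; "tcp_pos": TCP position; "tool_rot": TCP orientation; "force": force on the tool from outside, world axes, zero at the start; "ft_torque": the same for the moment, N m; "gripper_width": finger opening in mm; "grasp_force": force on a finger pad.
Only numpy, scipy, OpenCV 4.12 (cv2) and the standard library are available. Lean on these libraries where they do the work, as an engineer would, in place of code of your own. Each camera call takes 0.05 s, during which the arm holds its last target. There are 200 camera calls.

## Task

One jar on the spice carousel has no lid and is to be filled next. Using only a fingertip, gently push the carousel round, counting its clicks and without flinging it, until the open jar has clicked into place at the front, by the little spill ledge that sticks out of the base. Do not pinch or lift anything: all the jars stay in their wells, the carousel stays standing where it is, and the cup, the pan lid and the spoon are left alone.

Things in the scene. Friction and masses are not known exactly. Their poses are not given: they have to be found in the camera images.
- carousel: white plastic spice carousel, about 1.5 kg with its jars, loose on the lower glass shelf (80 mm above the work surface). Round base 200 mm across; origin at the centre of its underside, z up along the turning axis. Its own -x side is the front: there a flat spill ledge with a low lip, 76 mm wide, reaches out to 152 mm from the axis. Pushed hard or struck faster than about 0.1 m/s at its handle it may slide or tip
- tray (a point): centre of the carousel's turning tray, on the axis, at the tray floor 30 mm above the carousel's origin; turns with the tray. Tray 216 mm across, with eight round wells on a circle of radius 78 mm, one every 45 degrees, each with a wall 24 mm high and one jar. In every click one well is exactly at the front
- turntable (a joint): angle of the tray on its base in rad, positive anticlockwise seen from above, unlimited, 0 at the start. A click (spring detent) every 45 degrees: leaving one takes about 0.1 N m (2 to 3 N sideways at 45 mm from the axis); some 10 degrees beyond halfway the spring takes over and snaps the tray forward into the next click, ahead of the finger, where it stays
- handle_mid (a point): centre of the white bar handle above the tray, on the turning axis, 128 mm above the carousel's origin. The level bar is 120 mm long along this point's x axis, 16 mm thick, 30 mm high (113 to 143 mm above the origin), clear of all jars (tops at most 97 mm), and turns with the tray; at joint 0 it lies along the carousel's x axis
- front_place (a point): the front place: at tray floor level, 78 mm from the axis on the base's front (-x) side, beside the ledge, where the front well stands in every click; it does not turn with the tray
- open_jar: the open jar: small empty clear glass jar without a lid, 42 mm across, 62 mm high with an open mouth 37 mm across, about 50 g, standing loose (2 mm play) in one of the seven wells that are not at the front; origin at the centre of its underside
- lidded_jar1: empty glass jar with a flat steel screw lid, 42 mm across, 67 mm high, about 55 g, standing loose in one of the wells; origin at the centre of its underside
- lidded_jar2: empty glass jar with a flat steel screw lid, 42 mm across, 67 mm high, about 55 g, standing loose in one of the wells; origin at the centre of its underside
- lidded_jar3: empty glass jar with a flat steel screw lid, 42 mm across, 67 mm high, about 55 g, standing loose in one of the wells; origin at the centre of its underside
- lidded_jar4: empty glass jar with a flat steel screw lid, 42 mm across, 67 mm high, about 55 g, standing loose in one of the wells; origin at the centre of its underside
- lidded_jar5: empty glass jar with a flat steel screw lid, 42 mm across, 67 mm high, about 55 g, standing loose in one of the wells; origin at the centre of its underside
- lidded_jar6: empty glass jar with a flat steel screw lid, 42 mm across, 67 mm high, about 55 g, standing loose in one of the wells; origin at the centre of its underside
- lidded_jar7: empty glass jar with a flat steel screw lid, 42 mm across, 67 mm high, about 55 g, standing loose in one of the wells; origin at the centre of its underside
- cup: bystander: green plastic cup, 76 mm across the rim, 95 mm high, upright on the lower glass shelf to one side of the carousel; origin at the centre of its underside
- pan_lid: bystander: stainless steel saucepan lid, 160 mm across, with a black knob (50 mm high over all), lying on the lower glass shelf to one side of the carousel; origin at the centre of its underside
- spoon: bystander: yellow silicone spoon, 250 mm long, lying on the counter between the robot and the shelf; origin under its middle, x along its length
Not all that is in view belongs to the job. Leave any orange look-alike of the lidded_jar1 alone.

How it is judged (in metres and radians):
At the end, for the whole second after the job is handed in: the open jar stands upright in its well at the front place within 11 mm, the tray at rest in its click, every jar in its well (less than 8 mm above the tray floor), the carousel standing flat within 30 mm of where it stood (horizontal distance between open_jar and front_place below 0.011 m and z of each of lidded_jar1, lidded_jar2, lidded_jar3, lidded_jar4, lidded_jar5, lidded_jar6, lidded_jar7, open_jar in the frame of carousel below 0.038 m and angle between open_jar's own z axis and vertical below 0.2 rad and angle between carousel's own z axis and vertical below 0.03 rad and distance of carousel from where it was at the start of the episode below 0.03 m and velocity of joint turntable between -0.05 and 0.05 rad/s); the robot touches nothing.
It fails at once if a jar is lifted or tipped out of its well, or the open jar is tipped (z of any of lidded_jar1, lidded_jar2, lidded_jar3, lidded_jar4, lidded_jar5, lidded_jar6, lidded_jar7, open_jar in the frame of carousel above 0.042 m or angle between any of lidded_jar1, lidded_jar2, lidded_jar3, lidded_jar4, lidded_jar5, lidded_jar6, lidded_jar7, open_jar's own z axis and vertical above 0.35 rad).
It fails at once if the carousel is lifted, tipped, or shoved more than 40 mm (distance of carousel from where it was at the start of the episode above 0.04 m or angle between carousel's own z axis and vertical above 0.12 rad).
It fails at once if the carousel or a jar is pinched or pushed roughly (more than 25 N of finger contact), or the carousel is pushed with the arm or the hand's body (contact force between the fingers and carousel above 25 N or contact force between the fingers and open_jar above 25 N or contact force between the fingers and lidded_jar1 above 25 N or contact force between the fingers and lidded_jar2 above 25 N or contact force between the fingers and lidded_jar3 above 25 N or contact force between the fingers and lidded_jar4 above 25 N or contact force between the fingers and lidded_jar5 above 25 N or contact force between the fingers and lidded_jar6 above 25 N or contact force between the fingers and lidded_jar7 above 25 N or contact force between the arm and carousel above 3 N).
It fails at once if the tray is flung round instead of clicked (faster than 9 rad/s) (velocity of joint turntable above 9 rad/s or velocity of joint turntable below -9 rad/s).
It fails at once if the cup, pan lid or spoon is moved more than 25 mm (distance of any of cup, pan_lid, spoon from where it was at the start of the episode above 0.025 m).
It also fails if it takes over 48 s, if anything falls off the work surface, if the arm or the gripper's body presses on something with over 40 N, if the wrist force passes 120 N, or if a joint passes its speed limit or range.

## Working session

There is one attempt and no reset: what is moved stays moved. The work goes in short steps, Python scripts to look and compute and a tool call to move; the robot and the scene stay as the last step left them, time stands still between calls to the robot, and variables do not carry over. Pictures are saved under pics/ and viewed, at most 10 in all, crops included, and the job is handed in when it is done.

Besides the shell and the picture viewer there is one more tool, called as name(argument=value, ...), one argument or row to a line, values as JSON. jog_arm: Moves the arm, as the interface text tells. Its arguments: {"type":"object","properties":{"steps":{"type":"array"},"grip_force":{"type":"number"}},"required":["steps"]}

```bash
mkdir -p pics; cat > h.py <<'E'
import numpy as np, cv2
from station import monitor, imaging, sign_off
def world(p,uv=None,mask=None):
    f=192/np.tan(np.radians(p["fov_y"])/2)
    if mask is not None: v,u=np.nonzero(mask&(p["range_z"]>0))
    else: u,v=[np.array([k]) for k in map(int,uv)]
    z=p["range_z"][v,u]
    c=np.c_[(u-p["cx"])/f*z,(v-p["cy"])/f*z,z]
    return (c-p["t"])@p["R"]
def save(p,n,k=1): cv2.imwrite(f"pics/{n}.png",cv2.resize(p["img"][:,:,::-1],None,fx=k,fy=k))
E
python3 - <<'E'
from h import *
p=imaging.read_camera("top");s=imaging.read_camera("side")
a=cv2.resize(p["img"],(800,600));save(p,"top",1.5);save(s,"side",1.5)
for n in ["carousel","handle_mid","open_jar","lidded_jar1","cup","pan_lid","spoon"]:
    for q,c in((p,"top"),(s,"side")):
        for o in imaging.outline_of(q,n)[:9]:
            w=world(q,mask=o["region"])
            print(n,c,round(o["confidence"],2),np.round(o["uv"]),np.round(np.median(w,0)) if len(w) else None, np.round(np.percentile(w,[2,98],axis=0)).tolist() if len(w) else '')
print(monitor.sense())
E
```

```text
carousel top 0.8 [242. 164.] [570.  22. 110.] [[444.0, -68.0, 85.0], [681.0, 118.0, 223.0]]
carousel top 0.38 [207. 156.] [582. 100. 176.] [[568.0, 84.0, 127.0], [602.0, 119.0, 179.0]]
carousel side 0.86 [272. 200.] [572.  13. 113.] [[446.0, -77.0, 86.0], [660.0, 79.0, 224.0]]
handle_mid top 0.84 [236. 158.] [579.  24. 111.] [[489.0, -70.0, 105.0], [682.0, 119.0, 223.0]]
handle_mid side 0.85 [279. 187.] [580.  14. 122.] [[489.0, -77.0, 107.0], [663.0, 82.0, 224.0]]
open_jar top 0.57 [238. 123.] [676.  27. 143.] [[645.0, 8.0, 110.0], [686.0, 49.0, 220.0]]
open_jar top 0.42 [237. 163.] [577.  22. 111.] [[489.0, -70.0, 106.0], [679.0, 119.0, 223.0]]
open_jar side 0.59 [306. 170.] [668.  26. 160.] [[648.0, 7.0, 135.0], [686.0, 46.0, 174.0]]
lidded_jar1 top 0.83 [219. 174.] [529.  78. 176.] [[513.0, 60.0, 129.0], [548.0, 96.0, 179.0]]
lidded_jar1 top 0.74 [240. 187.] [508.  25. 176.] [[491.0, 5.0, 110.0], [528.0, 44.0, 180.0]]
lidded_jar1 top 0.68 [271. 156.] [586. -50. 176.] [[570.0, -69.0, 110.0], [618.0, -32.0, 179.0]]
lidded_jar1 top 0.67 [293. 235.] [ 393. -116.   66.] [[377.0, -135.
[... 1642 characters left out ...]
3.0]]
{'time': 0.8, 'qpos': array([ 1.13129286e+00,  3.08054878e-01,  1.63378532e+00, -1.40622785e-05,
        1.19969906e+00, -6.97045384e-02]), 'qvel': array([-0.00036944,  0.00155699,  0.00145765, -0.00047345,  0.00036052,
       -0.00211947]), 'joint_efforts': array([-1.53472074e-04, -4.15226233e+01, -2.77066648e+01, -6.24711538e-05,
        6.41386614e-04, -6.53499058e-06]), 'tcp_pos': array([225.93158309, 582.75300594, 239.30716388]), 'tool_rot': array([1.30666368e-05, 1.83845208e-01, 9.82955207e-01, 2.41910513e-05]), 'force': array([ 0.57078967, -0.38610287,  0.33251036]), 'ft_torque': array([0.01167585, 0.01440807, 0.03248663]), 'grasp_force': 0.0, 'gripper_width': 85.70091007479007}
```

View pics/top.png

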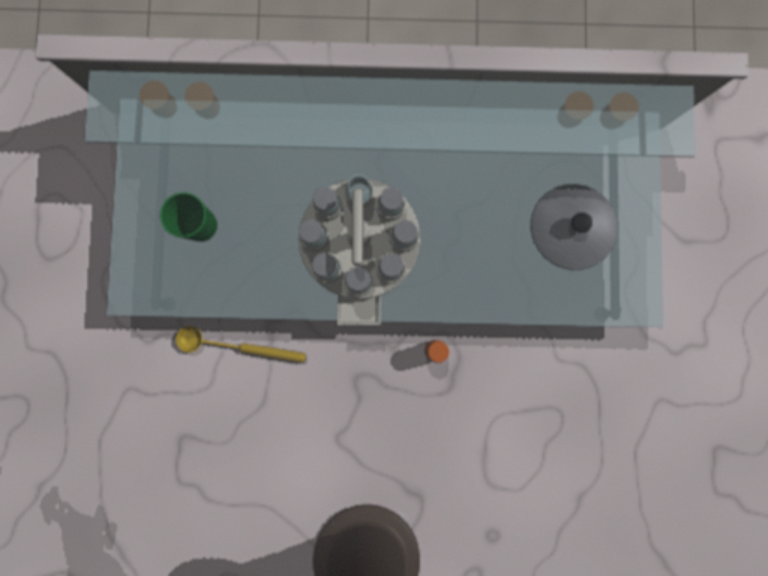

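View pics/side.png

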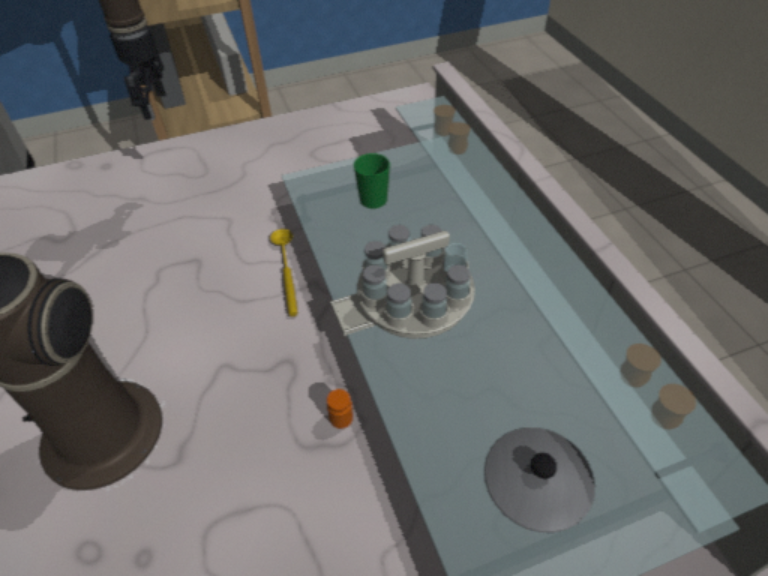

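```bash
python3 - <<'E'
from h import *
p=imaging.read_camera("top")
w=world(p,mask=np.ones((384,512),bool))
def sel(z0,z1,r=130): return w[(w[:,2]>z0)&(w[:,2]<z1)&(np.hypot(w[:,0]-583,w[:,1]-25)<r)]
h=sel(215,230);print("handle",len(h),h.mean(0),cv2.minAreaRect(h[:,:2].astype(np.float32)))
j=[]
o=imaging.outline_of(p,"lidded_jar1")
for k in o:
    a=world(p,mask=k["region"]);a=a[(a[:,2]>172)&(a[:,2]<182)]
    if len(a)>20: c=cv2.minEnclosingCircle(a[:,:2].astype(np.float32));j.append(c[0]);print(c,len(a))
# circle fit
j=np.array(j);s=np.linalg.lstsq(np.c_[2*j,np.ones(len(j))],(j**2).sum(1),rcond=None)[0];print("centre",s[:2],np.sqrt(s[2]+s[0]**2+s[1]**2))
b=sel(81,108,175);b=b[b[:,0]<475];print("ledge",b.mean(0),b.min(0),b.max(0))
# what is tall nearby (upper shelf etc.)
for x in range(350,850,50):
    print(x,[int(w[(abs(w[:,0]-x)<25)&(abs(w[:,1]-y)<25)][:,2].max(initial=-1)) for y in range(-350,400,50)])
E
```

```text
handle 335 [589.8436712   25.53739276 221.4720051 ] ((589.6325073242188, 25.27898406982422), (118.88428497314453, 14.13748550415039), 1.4441032409667969)
((587.01904296875, 103.84166717529297), 18.914087295532227) 182
((590.1500854492188, -51.59703826904297), 19.12535858154297) 185
((534.0191650390625, -29.81968116760254), 18.982797622680664) 186
((642.8831176757812, 82.25740814208984), 19.07283592224121) 181
((532.6763305664062, 80.4166259765625), 19.280303955078125) 192
((510.98663330078125, 24.676685333251953), 19.211978912353516) 191
((644.6739501953125, -27.680768966674805), 19.32358169555664) 189
centre [588.60447855  26.15170258] 77.85787306698103
ledge [457.14832113  24.94267801  86.41553569] [ 437.94722667 -107.89759086   81.00591878] [474.72460987 152.69492968  97.18442521]
350 [5, 4, 5, 4, 67, 66, 3, 5, 4, 5, 22, 20, 4, 4, 4]
400 [5, 7, 4, 5, 69, 70, 6, 6, 6, 5, 23, 21, 21, 18, 17]
450 [84, 84, 85, 85, 84, 84, 83, 97, 96, 85, 84, 83, 85, 83, 83]
500 [85, 85, 85, 84, 83, 84, 179, 180, 180, 179, 86, 84, 84, 85, 85]
550 [100, 91, 84, 84, 84, 109, 180, 224, 225, 180, 132, 85, 83, 176, 84]
600 [131, 100, 83, 83, 84, 133, 181, 225, 225, 179, 134, 84, 84, 179, 176]
650 [132, 99, 85, 84, 84, 85, 181, 223, 224, 180, 107, 84, 84, 177, 176]
700 [191, 193, 191, 190, 192, 192, 191, 191, 191, 191, 192, 190, 192, 191, 191]
750 [242, 242, 193, 193, 195, 193, 194, 193, 194, 194, 193, 193, 242, 242, 242]
800 [243, 243, 195, 194, 194, 193, 193, 194, 193, 194, 193, 193, 242, 243, 243]
```

The open jar stands at the back, at about (667, 27), which is opposite the ledge. The seven lidded jars fill every other well. In the top view the handle runs along x, from column 358, row 190 to row 262. The orange look-alike is at about (440, 352). The axis is at (588, 26), so the open jar needs four clicks. I'll push anticlockwise with shut fingers at the near end of the bar.

jog_arm(
  steps=[
    [-1,-3.46,-2.655,-0.43,0,0,0],
    [-1,-3.46,-2.655,-0.43,0,0,0],
    [-1,-3.46,-2.655,-0.43,0,0,0],
    [-1,-3.46,-2.655,-0.43,0,0,0],
    [-1,-3.46,-2.655,-0.43,0,0,0],
    [-1,-3.46,-2.655,-0.43,0,0,0],
    [-1,-3.46,-2.655,-0.43,0,0,0],
    [-1,-3.46,-2.655,-0.43,0,0,0],
    [-1,-3.46,-2.655,-0.43,0,0,0],
    [-1,-3.46,-2.655,-0.43,0,0,0],
    [-1,-3.46,-2.655,-0.43,0,0,0],
    [-1,-3.46,-2.655,-0.43,0,0,0],
    [-1,-3.46,-2.655,-0.43,0,0,0],
    [-1,-3.46,-2.655,-0.43,0,0,0],
  ],
)

```text
time: 2.65
tcp_pos: [543.9, 59.8, 299.8]
tool_rot: [0.0, 0.184, 0.983, 0.0]
force: [0.5, -0.3, 0.1]
gripper_width: 0.1
grasp_force: 0.0
```

jog_arm(
  steps=[
    [-1,0,0,0,0,0,0.173],
    [-1,0,0,0,0,0,0.173],
    [-1,0,0,0,0,0,0.173],
    [-1,0,0,0,0,0,0.173],
    [-1,0,0,0,0,0,0.173],
    [-1,0,0,0,0,0,0.173],
    [-1,0,0,0,0,0,0.173],
    [-1,0,0,0,0,0,0.173],
    [-1,0,0,0,0,0,0.173],
    [-1,0,0,0,0,0,0.173],
    [-1,0,0,0,0,0,0.173],
    [-1,0,0,0,0,0,0.173],
    [-1,0,0,0,0,0,0.173],
    [-1,0,0,0,0,0,0.173],
    [-1,0,0,0,0,0,0.173],
    [-1,0,0,0,0,0,0.173],
    [-1,0,0,0,0,0,0],
  ],
)

```text
time: 4.78
tcp_pos: [543.2, 61.1, 299.5]
tool_rot: [0.0, 1.0, 0.003, 0.0]
force: [-0.5, -0.9, 0.4]
gripper_width: 0.3
grasp_force: 0.0
```

jog_arm(
  steps=[
    [-1,0,0,1.5,0,0,0],
    [-1,0,0,1.5,0,0,0],
    [-1,0,0,1.5,0,0,0],
    [-1,0,0,1.5,0,0,0],
    [-1,0,0,1.5,0,0,0],
    [-1,0,0,1.4,0,0,0],
    [-1,0,0,0,0,0,0],
  ],
)

```text
time: 5.65
tcp_pos: [542.1, 61.1, 208.7]
tool_rot: [0.0, 1.0, 0.002, -0.002]
force: [0.6, -0.7, 0.6]
gripper_width: 0.3
grasp_force: 0.0
```

```bash
python3 - <<'E'
from h import *
s=imaging.read_camera("side");cv2.imwrite("pics/s2.png",cv2.resize(s["img"][90:260,180:380,::-1],None,fx=4,fy=3.5))
w=world(s,mask=np.ones((384,512),bool))
m=(abs(w[:,0]-543)<25)&(abs(w[:,1]-61)<25)&(w[:,2]>185)&(w[:,2]<222)
print(m.sum(),w[m].min(0),w[m].max(0))
# planned row: centre relative to TCP
t=monitor.sense()["tcp_pos"];d=.08
r=np.array([t[0]-588.6,-(t[1]-4-26)])  # tool axes (x, -y) after 4mm contact approach
R=np.array([[np.cos(d),np.sin(d)],[-np.sin(d),np.cos(d)]])
print(t,r,R@r-r)
E
```

```text
43 [532.20967767  46.05803592 200.91106687] [551.66258153  67.20692905 221.96794535]
[542.9019705   61.09852743 209.80325894] [-45.6980295  -31.09852743] [-2.33907358  3.75140627]
```

View pics/s2.png

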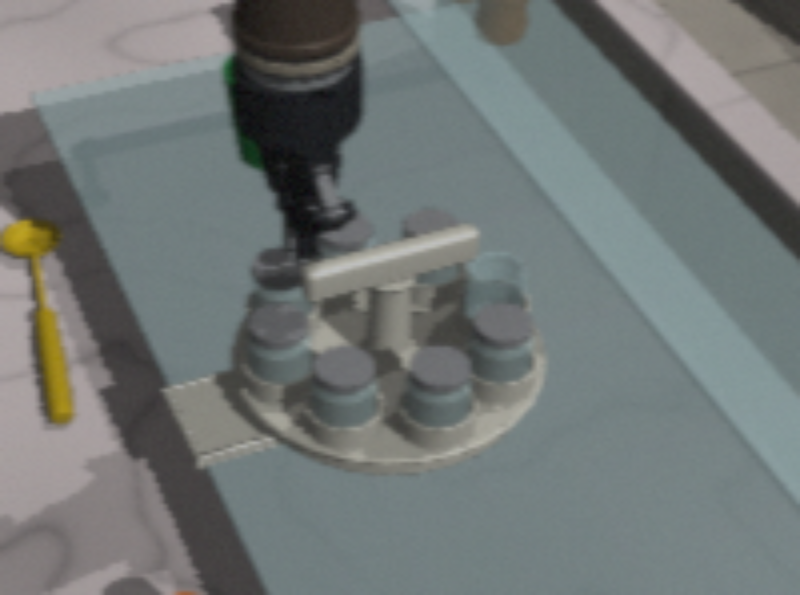

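The side picture (s2) shows the shut fingertip just on the +y side of the bar's near end. It is beside the bar's left end, at about (310, 270), with its tip around z 201 and its face around y 46, clear of the lids. I'll do the first click.

jog_arm(
  steps=[
    [-1,0,0.4,0,0,0,0],
    [-1,0,0.4,0,0,0,0],
    [-1,0,0.4,0,0,0,0],
    [-1,-0.17,0.373,0,0,0,-0.08],
    [-1,-0.17,0.373,0,0,0,-0.08],
    [-1,-0.17,0.373,0,0,0,-0.08],
    [-1,-0.17,0.373,0,0,0,-0.08],
    [-1,-0.17,0.373,0,0,0,-0.08],
    [-1,-0.17,0.373,0,0,0,-0.08],
    [-1,-0.17,0.373,0,0,0,-0.08],
    [-1,-0.17,0.373,0,0,0,-0.08],
    [-1,0,0,0,0,0,0],
  ],
)

```text
time: 7.2
tcp_pos: [538.8, 16.8, 210.7]
tool_rot: [0.0, 0.949, 0.316, 0.0]
force: [-0.5, 0.7, 1.0]
gripper_width: 0.1
grasp_force: 0.0
```

```bash
cat >> h.py <<'E'
def check(name):
    s=imaging.read_camera("side");cv2.imwrite(f"pics/{name}.png",cv2.resize(s["img"][90:260,180:380,::-1],None,fx=4,fy=3.5))
    w=world(s,mask=np.ones((384,512),bool))
    white=(s["img"].reshape(-1,3).min(1)>110)[(s["range_z"]>0).ravel()]
    m=white&(w[:,2]>217)&(w[:,2]<228)&(np.hypot(w[:,0]-588,w[:,1]-26)<66)
    h=w[m][:,:2].astype(np.float32);(c,sz,a)=cv2.minAreaRect(h)
    l=cv2.fitLine(h,cv2.DIST_L2,0,.01,.01).ravel();print("bar",len(h),c,sz,np.degrees(np.arctan2(l[1],l[0])))
    for o in imaging.outline_of(s,"open_jar")[:2]: print("open",o["confidence"],o["uv"],np.median(world(s,mask=o["region"]),0))
    q=monitor.sense();print(q["time"],q["tcp_pos"],q["force"],q["qpos"][5])
E
python3 -c "
from h import *
check('c1')"
```

```text
bar 148 (589.0250854492188, 23.029573440551758) (116.60995483398438, 14.822016716003418) 40.016777
open 0.45 [293.6, 163.2] [650.98154515  62.05232303 153.81344394]
open 0.37 [288.6, 202.7] [579.23644267 -63.0570889  170.62202889]
7.3 [538.73345709  17.06918468 210.64687521] [ 0.54535271 -0.36883377  0.09269625] 0.8793482094394929
```

jog_arm(
  steps=[
    [-1,-0.17,0.373,0,0,0,-0.08],
    [-1,-0.17,0.373,0,0,0,-0.08],
    [-1,-0.17,0.373,0,0,0,-0.08],
    [-1,-0.17,0.373,0,0,0,-0.08],
    [-1,-0.17,0.373,0,0,0,-0.08],
    [-1,-0.17,0.373,0,0,0,-0.08],
    [-1,-0.17,0.373,0,0,0,-0.08],
    [-1,-0.17,0.373,0,0,0,-0.08],
    [-1,-0.17,0.373,0,0,0,-0.08],
    [-1,-0.17,0.373,0,0,0,-0.08],
    [-1,0,0,0,0,0,0],
  ],
)

```text
time: 8.68
tcp_pos: [560.6, -16.3, 210.5]
tool_rot: [0.0, 0.751, 0.66, 0.0]
force: [0.3, 0.5, -0.5]
gripper_width: -0.4
grasp_force: 0.0
```

```bash
python3 -c "
from h import *
check('c2')"
```

```text
bar 49 (587.2391967773438, -20.739349365234375) (11.715871810913086, 29.190059661865234) 85.2103
open 0.47 [250.0, 186.3] [509.5934138   17.86722069 165.0655377 ]
8.775 [560.26958428 -16.12899921 210.4228139 ] [-0.34286321  0.06787272  0.21806387] 0.02202585286321606
```

View pics/c2.png

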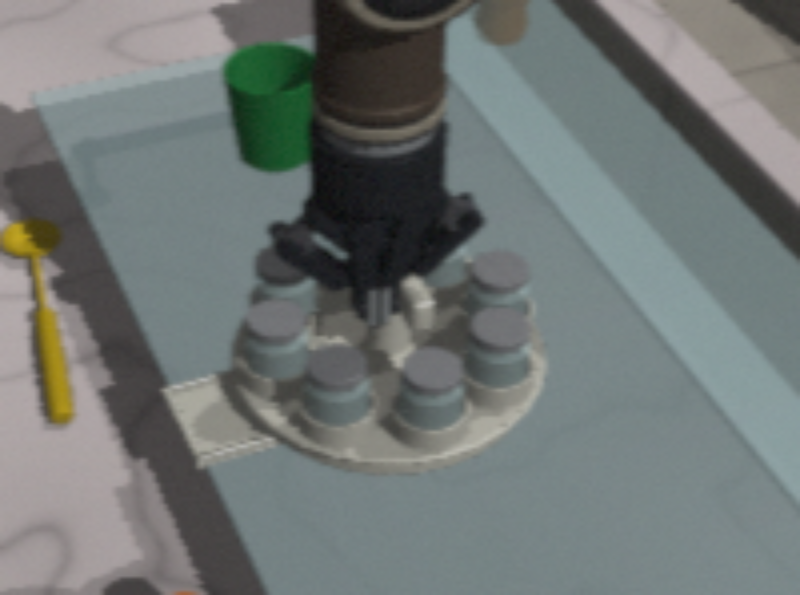

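Picture c2 shows the bar pointing along y, with its end at (418, 300), clicked ahead of the fingertip at (378, 305). That makes two clicks, and the carousel hasn't moved. Now the third.

jog_arm(
  steps=[
    [-1,-0.17,0.373,0,0,0,-0.08],
    [-1,-0.17,0.373,0,0,0,-0.08],
    [-1,-0.17,0.373,0,0,0,-0.08],
    [-1,-0.17,0.373,0,0,0,-0.08],
    [-1,-0.17,0.373,0,0,0,-0.08],
    [-1,-0.17,0.373,0,0,0,-0.08],
    [-1,-0.17,0.373,0,0,0,-0.08],
    [-1,-0.17,0.373,0,0,0,-0.08],
    [-1,-0.17,0.373,0,0,0,-0.08],
    [-1,-0.17,0.373,0,0,0,-0.08],
    [-1,0,0,0,0,0,0],
  ],
)

```text
time: 10.15
tcp_pos: [599.6, -23.8, 210.5]
tool_rot: [-0.0, 0.435, 0.901, 0.0]
force: [-0.4, 0.6, -0.8]
gripper_width: 0.2
grasp_force: 0.0
```

```bash
python3 -c "
from h import *
check('c3')"
```

```text
bar 23 (627.768798828125, -14.878351211547852) (14.39052963256836, 10.029029846191406) 45.587353
open 0.46 [254.9, 168.0] [537.2360724   74.05930427 160.67968773]
10.25 [599.34083049 -23.88792721 210.39787983] [ 0.11055935  0.02055432 -0.41602368] -0.7837759010380012
```

View pics/c3.png

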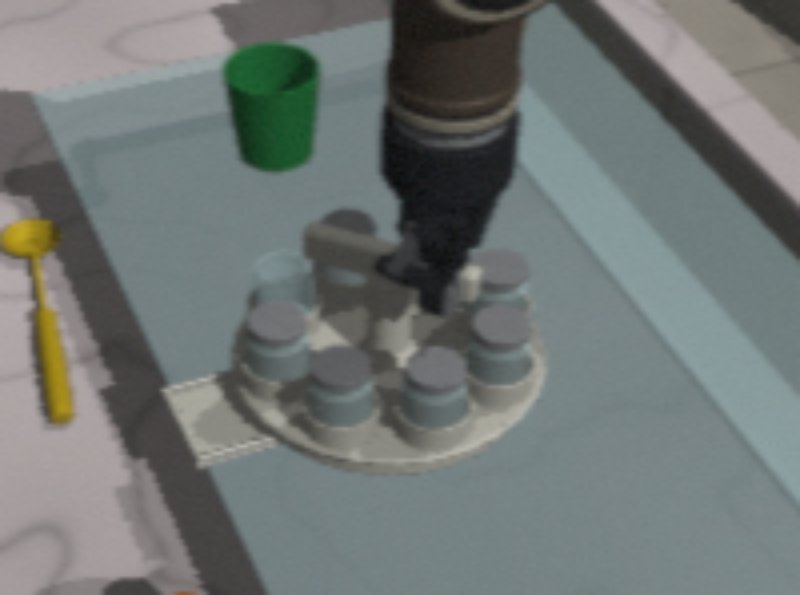

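Picture c3 shows three clicks, with the open jar at (283, 280), one well short of the front. I'll do the last click, then back off and rise.

jog_arm(
  steps=[
    [-1,-0.17,0.373,0,0,0,-0.08],
    [-1,-0.17,0.373,0,0,0,-0.08],
    [-1,-0.17,0.373,0,0,0,-0.08],
    [-1,-0.17,0.373,0,0,0,-0.08],
    [-1,-0.17,0.373,0,0,0,-0.08],
    [-1,-0.17,0.373,0,0,0,-0.08],
    [-1,-0.17,0.373,0,0,0,-0.08],
    [-1,-0.17,0.373,0,0,0,-0.08],
    [-1,-0.17,0.373,0,0,0,-0.08],
    [-1,-0.085,0.187,0,0,0,-0.04],
    [-1,0,0,0,0,0,0],
    [-1,0,0,0,0,0,0],
    [-1,0,-0.5,0,0,0,0],
    [-1,0,-0.5,0,0,0,0],
    [-1,0,0,-2,0,0,0],
    [-1,0,0,-4,0,0,0],
    [-1,0,0,-4,0,0,0],
    [-1,0,0,-4,0,0,0],
    [-1,0,0,0,0,0,0],
  ],
)

```text
time: 12.62
tcp_pos: [632.5, -13.1, 357.5]
tool_rot: [0.006, 0.069, 0.998, -0.0]
force: [-0.1, 1.3, -0.0]
gripper_width: -0.1
grasp_force: 0.0
```

```bash
python3 -c "
from h import *
check('c4')
p=imaging.read_camera('top')
for o in imaging.outline_of(p,'lidded_jar1'):
    a=world(p,mask=o['region']);a=a[(a[:,2]>172)&(a[:,2]<185)]
    if len(a)>20: print(cv2.minEnclosingCircle(a[:,:2].astype(np.float32)),a[:,2].max())
"
```

```text
bar 243 (589.4794921875, 23.89594078063965) (117.48160552978516, 17.9242000579834) 1.0143276
open 0.64 [251.2, 187.5] [510.76081653  13.64722453 157.36259173]
12.725 [630.04151693 -12.91985886 351.82435724] [-0.28710577 -0.09372199 -0.51150725] -1.5225055007788733
((643.2133178710938, -28.454486846923828), 18.260478973388672) 179.96699286437627
((640.964111328125, 80.72938537597656), 18.49272346496582) 181.22528971013895
((666.6441040039062, 27.819202423095703), 19.17429542541504) 180.25391404006584
((602.0443725585938, -51.87649154663086), 12.551342010498047) 178.75396755485846
```

View pics/c4.png

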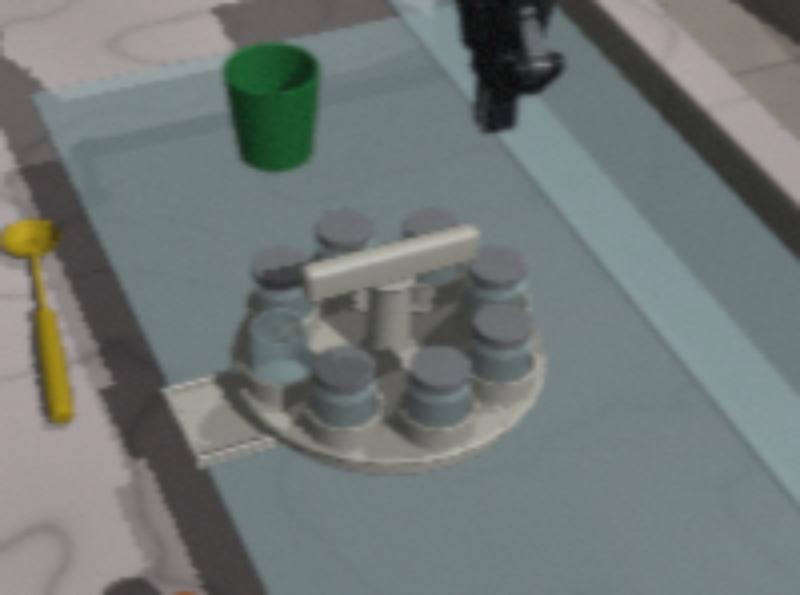

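Picture c4 shows the open jar at the front by the ledge, at about (278, 345). The bar is back along x, all the jars are seated and the fingers are clear, so I'm handing in.

```bash
python3 -c "
from h import *
print(sign_off())"
```

```text
the job is handed in; nothing more can be done
None
```

The job is handed in: I pushed the carousel four clicks anticlockwise, and in the last picture the open jar stands at the front by the spill ledge. The jars look seated, the carousel hasn't visibly moved, and the fingers are clear; the hand-in gave no verdict.

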